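Hang the tongs on the utensil carousel

TASK

Turn the crown of the utensil carousel until its empty peg points to the front, straight over the small tongue on the carousel's foot. Then pick up the loose tongs from the counter and hang them by their bend on that peg, so that they come to hang freely and quietly, with the peg still pointing to the front. Leave the cheeses and the honey jar that stand about where they are.

Things in the scene. Friction and masses are not known exactly. Their poses are not given: they have to be found in the camera images.
- carousel: foot of the utensil carousel, fixed to the counter: round grey disc 164 mm across, 20 mm high, with an 18 mm post; origin: centre of its underside. The front, marked by a small aluminium tongue, is the foot's own -x (to the robot's side and to its left). The crown on the post has four steel pegs 90 degrees apart; three carry utensils, one is empty
- crown (a joint): turn of the crown about the vertical axis through the foot's origin, counterclockwise from above positive; at 0 the empty peg points straight to the back (the foot's +x), at +3.14 or -3.14 straight to the front. Stops at -3.7 and +3.7. Steady friction of about 0.1 N m; stays where it is left. Its two hung tongs and spreader (down to 40 mm above the counter) swing a little and stay on
- knob_grip (a point): centre of the square black turning knob on top of the crown, 30 x 30 mm from above, 32 mm high, on a 14 mm stem 25 mm long; on the crown's axis, 325 mm above the counter. x and y turn with the crown and are square to the knob's flat sides; x points towards the empty peg
- peg_elbow (a point): elbow of the empty peg, on the axis of its 8 mm round bar, 78 mm from the crown's axis, 250 mm above the counter. From the hub (radius 26 mm) the bar comes out almost level (falling 12 mm over 58 mm) to the elbow, then rises outward at 45 degrees to the tip. x points outward along the peg seen from above, z up
- front_tongue (a point): middle of the aluminium tongue (34 x 14 x 10 mm) on the rim of the carousel's foot that marks the front, 92 mm from the crown's axis
- peg_tip (a point): tip of the empty peg, a 10 mm ball, 46 mm from the elbow (32.5 mm further out and 32.5 mm higher)
- tongs_mid (a point): middle of the loose tongs, flat on the counter (half-way up, 11 mm): bright steel, rigid, 217 x 46 x 22 mm, 0.11 kg, gripped across both arms. y runs towards the bend (closed end), x across the arms, z is the upper side. Two straight arms, 13 mm wide each, with a 20 mm gap between them, from the open end (y = -108 mm) to the bend (y = 97 to 108 mm); the gap goes right through along z
- tongs_bend (a point): point of the loose tongs in the gap, 5 mm inside the bend, half-way through the thickness, 92 mm from the middle along y; when the tongs hang on a peg, the peg's bar runs through here. The thin strap seen across the gap some 20 mm inside the bend offers no resistance. Axes as tongs_mid
- crottin_mid (a point): centre of a loose drum-shaped goat cheese, 63 mm across, 72 mm high; a bystander
- ash_brick_mid (a point): centre of a loose grey cheese, a truncated pyramid 57 x 63 mm, 54 mm high; a bystander
- honey_mid (a point): centre of a honey jar, 71 mm across, 110 mm high; a bystander

How it is judged:
By the outcome, as a careful person would: the job done as asked, in the order asked, and still so for the second after the job is handed in, with the robot touching nothing.
It also fails if it takes over 72 s, if anything falls off the work surface, if the arm or the gripper's body presses on something with over 40 N, if the wrist force passes 120 N, or if a joint passes its speed limit or range.

ROBOT

A 7-joint arm with a two-finger parallel gripper is mounted at the origin on a cart in front of the work surface, level with it; the furniture and walls round the work are solid. World frame = base frame: x ahead of the robot, y to its left, z up, the work surface at z = 0. Lengths are in m, angles in rad, forces in N, time in s.
With the tool pointing down it reaches from about 0.425 to 0.875 m from the base axis. Payload 4.7 kg.
Tool frame: the origin (TCP) lies on the centre line of the jaws, within the pads' length; the fingertips stand 14 mm ahead of it and the grasp point (between the pads) lies 5 mm behind it; z points along the fingers, x is the direction in which the jaws open and shut, and the axes are right-handed (so a half turn about z gives the same grasp; the last joint's range is limited). The gripper opens to 87 mm and grips with 3 to 60 N. Pads are 19 mm wide; open, the fingers measure 117 mm over their backs; the gripper's body (75 mm by 190 mm) begins 51 mm behind the grasp point.
Start: joints at [1.123, 0.321, -0.07, 1.45, 0.023, 1.371, -0.057], TCP at [0.29, -0.582, 0.237] pointing down, gripper open.
Joint ranges: [-2.86, 2.86], [-0.3, 2.09], [-1.38, 1.24], [0.06, 2.45], [-1.56, 4.7], [0.09, 2.05], [-2.69, 2.69]. Speed limits (rad/s): [2.57, 2.57, 3.14, 3.14, 3.14, 3.14, 3.14].

INTERFACE

Orientations are given as a rotation vector (axis times angle).
In Python, from bench import ctrl gives the robot as it stands.
- The arm moves only by the tool drive_tool, never from a script. Its argument "rows" is a list that holds one entry, the list of rows, each a list of 5 numbers: the shift along the tool's x, y, z scaled (see below), then the turn about the tool's z scaled (see below), then the closure in counts, from 0 (fully open) to 255 (shut). In form: [[[dx, dy, dz, spin, jaw], ...]]. A call has 1 to 20 rows; each row is the pose to reach, as a shift and turn from the pose commanded when the call began, along the tool's axes at that moment, turning the shorter way round; what a row does not reach only later rows make up. The controller multiplies each number of a shift by 300 mm and each number of a turn by pi rad. A row lasts 1/8 s, in which the tool goes at most 62.5 mm and 10.7 degrees, less where a joint would pass 70% of its speed; a pose out of reach is approached as far as the arm can. A call with a number of a shift or a turn outside -1 to 1 is refused whole. A call with a gripper value outside its range is refused whole. The fingers move at their own pace and stop on an object; "grip_force" is the grip in N (left out, the last holds). Time passes only in rows, so rows that repeat a pose let the fingers close. It gives the time, the measured TCP pose, the force and the opening at its end, in the units of the state.
- ctrl.get_state(): the state, without advancing time (a new reading comes with each control period).
- ctrl.get_image(name): name is "side" or "top"; returns a dict with "img" (480x640x3 uint8, blue, green, red), "camera_matrix" (3x3 intrinsics, pixels), "k1" (the pictures are not rectified: a ray, as slopes to the right and down, at radius r is drawn at 1 + k1 r^2 times it, then the intrinsics apply), "R" (3x3) and "t" (3): a world point X has camera coordinates R X + t. Camera axes: x right, y down, z forward; pixel columns grow to the right and rows downward; lengths in m; the calibration is good to about 2 mm. A picture is of the moment at which its call begins. There is no depth.
- ctrl.close_job(): hands the job in, once; it reports no verdict.
The state is a dict: "time": time; "joint_positions": joint angles; "qd": joint speeds; "joint_torque": joint torques, N m; "position": TCP position; "tool_rot": TCP orientation; "ft_force": force on the tool from outside, world axes, zero at the start; "torque": the same for the moment, N m; "grip_width": opening from 0.0 (shut) to 1.0 (fully open).
Only numpy, scipy, OpenCV 4.12 (cv2) and the standard library are available. Lean on these libraries where they do the work, as an engineer would, in place of code of your own. Each camera call takes 0.05 s, during which the arm holds its last target.

## Working session

There is one attempt and no reset: what is moved stays moved. The work goes in short steps, Python scripts to look and compute and a tool call to move; the robot and the scene stay as the last step left them, time stands still between calls to the robot, and variables do not carry over. Pictures are saved under pics/ and viewed, and the job is handed in when it is done.

Besides the shell and the picture viewer there is one more tool, called after ">>>" by a JSON object that holds its "fn" and its "kwargs", one argument or row to a line. drive_tool: Moves the arm, as the interface text tells. Its arguments: {"type":"object","properties":{"rows":{"type":"array"},"grip_force":{"type":"number"}},"required":["rows"]}

```bash
ls; mkdir -p pics
python3 - <<'E'
from bench import ctrl
import cv2,numpy as np
s=ctrl.get_state()
for k,v in s.items(): print(k,np.round(v,3))
for n in("side","top"):
    d=ctrl.get_image(n); cv2.imwrite(f"pics/{n}0.png",d["img"])
    print(n,d["camera_matrix"],d["k1"],d["R"],d["t"], -np.array(d["R"]).T@d["t"])
E
```

```text
pics
time 0.0
joint_positions [ 1.123  0.322 -0.07   1.452  0.023  1.371 -0.057]
qd [ 0.001  0.001 -0.001 -0.001 -0.     0.001 -0.   ]
joint_torque [ 1.0000e-03 -4.9128e+01 -4.0300e-01 -3.1253e+01 -6.4000e-02  4.4000e-02
  0.0000e+00]
position [ 0.289 -0.581  0.235]
tool_rot [-2.67   1.654  0.003]
ft_force [ 0.024  0.273 -0.392]
torque [-0.023 -0.015  0.044]
grip_width 1.0
side [[593.54246774   0.         317.04741351]
 [  0.         593.54246774 246.6034474 ]
 [  0.           0.           1.        ]] -0.04394388313095455 [[ 0.95332032 -0.30193814 -0.00370414]
 [-0.20042998 -0.6235547  -0.75565029]
 [ 0.22584991  0.7211192  -0.65496482]] [-0.57158164  0.24662508  1.51137469] [ 0.25298762 -1.10867938  1.17414235]
top [[561.66449036   0.         324.90856352]
 [  0.         561.66449036 240.42986509]
 [  0.           0.           1.        ]] -0.003523316284688658 [[ 0.43470238 -0.90056424 -0.00423018]
 [-0.83759964 -0.40257481 -0.36927005]
 [ 0.33084843  0.16406577 -0.92931251]] [-0.26097759  0.59841196  1.78623691] [ 0.02370354 -0.28718183  1.87984393]
```

View pics/side0.png

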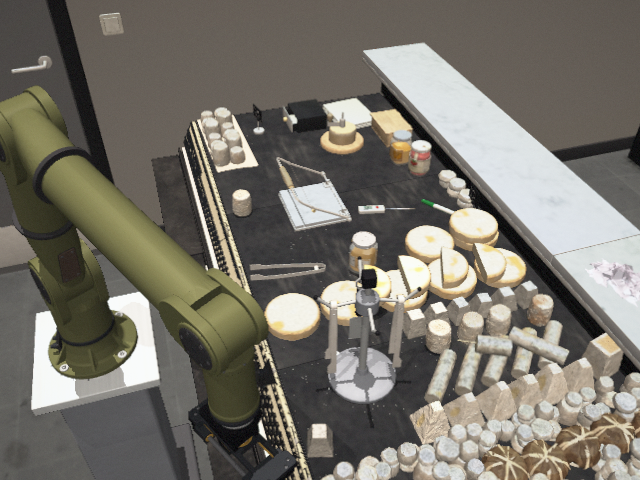

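View pics/top0.png

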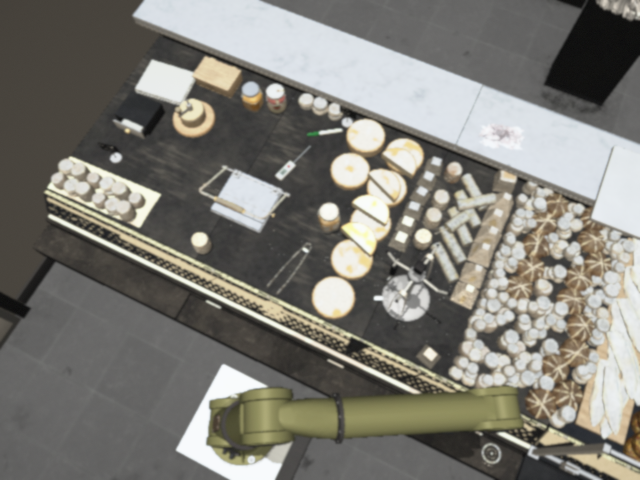

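```bash
cat > h.py <<'E'
import cv2,numpy as np
from scipy.optimize import least_squares
from scipy.spatial.transform import Rotation as Rn
def load(n):
    from bench import ctrl
    d=ctrl.get_image(n); return {k:(np.array(d[k]) if k!='k1' else d[k]) for k in d}
def proj(d,X):
    X=np.atleast_2d(X).astype(float)
    return cv2.projectPoints(X,cv2.Rodrigues(d['R'])[0],d['t'].astype(float),d['camera_matrix'],np.array([d['k1'],0,0,0.]))[0][:,0]
def ray(d,uv):
    p=cv2.undistortPoints(np.array([[uv]],float),d['camera_matrix'],np.array([d['k1'],0,0,0.]))[0,0]
    return -d['R'].T@d['t'], d['R'].T@np.array([p[0],p[1],1])
def atz(d,uv,z):
    c,v=ray(d,uv); return c+v*(z-c[2])/v[2]
def tri(d1,uv1,d2,uv2):
    r=least_squares(lambda X:np.r_[proj(d1,X)[0]-uv1,proj(d2,X)[0]-uv2],[.6,-.3,.1]); return r.x,r.fun
def crop(d,u0,v0,w,h,f,name):
    c=d['img'][v0:v0+h,u0:u0+w]; cv2.imwrite(name,cv2.resize(c,None,fx=f,fy=f,interpolation=cv2.INTER_CUBIC))
E
python3 - <<'E'
from h import *
import pickle
S=load("side");T=load("top"); pickle.dump((S,T),open("d0.pkl","wb"))
crop(S,300,230,130,190,4,"pics/s1.png") 
crop(T,360,230,110,110,5,"pics/t1.png")
crop(T,250,200,110,110,5,"pics/t2.png")
crop(S,230,240,160,60,5,"pics/s2.png")
E
python3 -c "
import cv2,numpy as np
a=cv2.imread('pics/s1.png');print(a.shape);cv2.imwrite('pics/s1.png',cv2.resize(a,None,fx=.78,fy=.78))"
```

```text
(760, 520, 3)
```

View pics/s1.png

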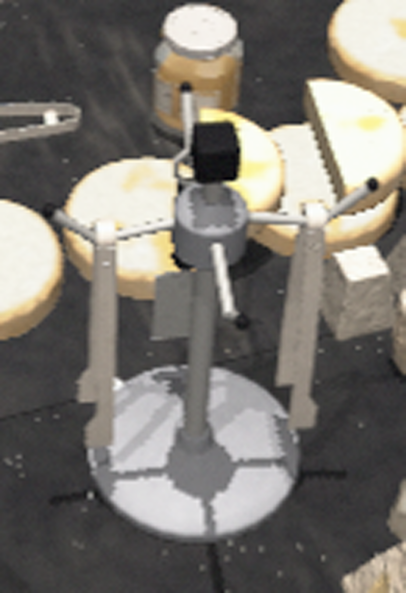

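View pics/t1.png

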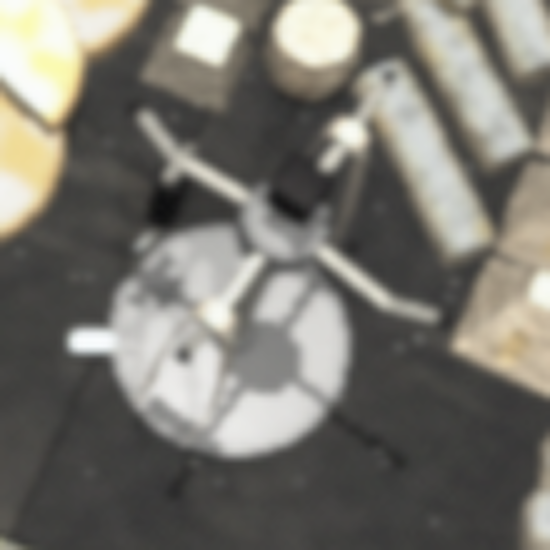

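View pics/t2.png

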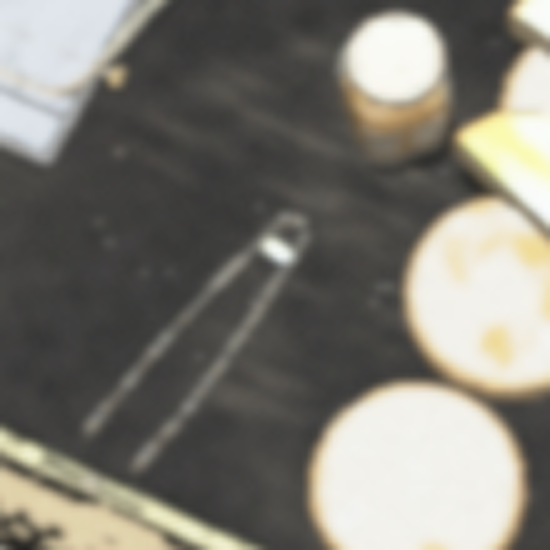

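View pics/s2.png

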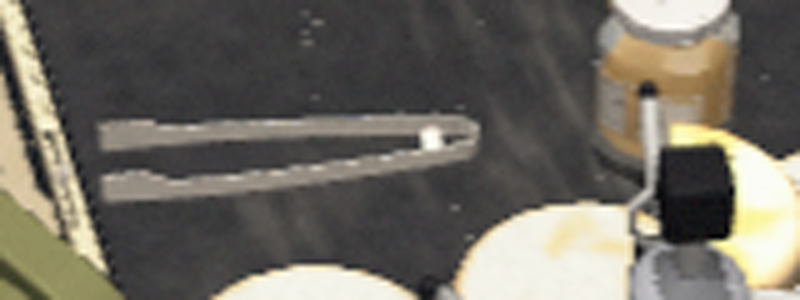

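```bash
cat > fit.py <<'E'
from h import *
import pickle
S,T=pickle.load(open("d0.pkl","rb"))
c=lambda u,v:(300+u/3.12,230+v/3.12)
t=lambda u,v:(360+u/5,230+v/5)
for nm,a,b in [("emptytip",c(240,320),t(435,315)),("knob",c(214,153),t(298,188)),("tipL(tongs)",c(48,210),t(185,352)),("tipR",c(372,185),t(388,78)),("tipBack",c(185,90),t(147,120))]:
    X,r=tri(S,a,T,b); print(nm,X.round(4),r.round(1))
print("tongue",atz(T,t(92,341),.01), "side", atz(S,c(118,384),.01))
print("foot centre top",atz(T,t(231,341),.02), "side",atz(S,c(200,448),.02))
u=lambda a,b:(250+a/5,200+b/5)
w=lambda a,b:(230+a/5,240+b/5)
for z in(.011,.022): print("bend end top",atz(T,u(292,217),z),"open end top",atz(T,u(112,452),z))
print("bend side",atz(S,w(477,135),.011),"open side",atz(S,w(102,158),.011))
E
python3 fit.py
```

```text
emptytip [ 0.5987 -0.4026  0.2745] [ 0.4 -0.2 -0.3  0.7]
knob [ 0.619 -0.299  0.321] [ 0.6 -0.3 -0.4  0.8]
tipL(tongs) [ 0.5105 -0.2782  0.281 ] [ 0.7 -0.3 -0.4  1. ]
tipR [ 0.7268 -0.322   0.2793] [ 0.1 -0.  -0.1  0.1]
tipBack [ 0.6357 -0.2008  0.2873] [-0.1  0.   0.  -0.1]
tongue [ 0.57651014 -0.215915    0.01      ] side [ 0.58162512 -0.22765596  0.01      ]
foot centre top [ 0.61477776 -0.30198065  0.02      ] side [ 0.61819771 -0.31306241  0.02      ]
bend end top [0.65319831 0.09095908 0.011     ] open end top [0.44280257 0.12562309 0.011     ]
bend end top [0.64949311 0.08873335 0.022     ] open end top [0.44033576 0.12319332 0.022     ]
bend side [0.64989602 0.07915247 0.011     ] open side [0.43988189 0.12627063 0.011     ]
```

```bash
cat > ov.py <<'E'
from h import *
import pickle,sys
def pts(cx,cy,front,crown):
    # crown angle convention: empty peg dir = front+pi+crown
    C=np.array([cx,cy,0]); L=[]
    a=np.linspace(0,2*np.pi,60)
    L.append((C+np.c_[.082*np.cos(a),.082*np.sin(a),0*a+.02],(0,255,0)))
    f=np.array([np.cos(front),np.sin(front),0]); n=np.array([-f[1],f[0],0])
    L.append((np.array([C+f*r+n*s+[0,0,.01] for r,s in[(.075,-.007),(.109,-.007),(.109,.007),(.075,.007)]]),(0,0,255)))
    for k in range(4):
        b=front+np.pi+crown+k*np.pi/2; g=np.array([np.cos(b),np.sin(b),0])
        L.append((np.array([C+g*r+[0,0,z] for r,z in[(.026,.262),(.078,.25),(.1105,.2825)]]),(255,0,255) if k==0 else (255,255,0)))
    b=front+np.pi+crown
    q=[C+[.0212*np.cos(b+np.pi/4+i*np.pi/2),.0212*np.sin(b+np.pi/4+i*np.pi/2),.341] for i in range(5)]
    L.append((np.array(q),(0,255,255)))
    return L
def draw(d,L,u0,v0,w,h,f,name):
    im=cv2.resize(d['img'][v0:v0+h,u0:u0+w],None,fx=f,fy=f,interpolation=cv2.INTER_CUBIC)
    for P,c in L:
        p=((proj(d,P)-[u0,v0]+.5)*f-.5); cv2.polylines(im,[np.round(p).astype(np.int32)],False,c,1,cv2.LINE_AA)
    return cv2.imwrite(name,im)
E
python3 - <<'E'
from ov import *
S,T=pickle.load(open("d0.pkl","rb"))
L=pts(.618,-.301,np.radians(115),np.radians(-35.5))
draw(T,L,360,230,110,100,6,"pics/ot0.png"); draw(S,L,310,260,120,150,4,"pics/os0.png")
# tongs
def tg(mx,my,a):
    y=np.array([np.cos(a),np.sin(a),0]);x=np.array([y[1],-y[0],0]);
    M=np.array([mx,my,0]); R=lambda x0,x1,y0,y1,z:(np.array([M+x*p+y*q+[0,0,z] for p,q in[(x0,y0),(x1,y0),(x1,y1),(x0,y1),(x0,y0)]]),(0,0,255) if z else (0,255,0))
    return [R(-.023,.023,-.108,.108,.0),R(-.023,.023,-.108,.108,.022)]
L=tg(.546,.105,np.radians(-11))
draw(T,L,260,225,70,80,8,"pics/ot1.png"); draw(S,L,240,250,100,50,7,"pics/os1.png")
E
```

```text
(no output)
```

View pics/ot0.png

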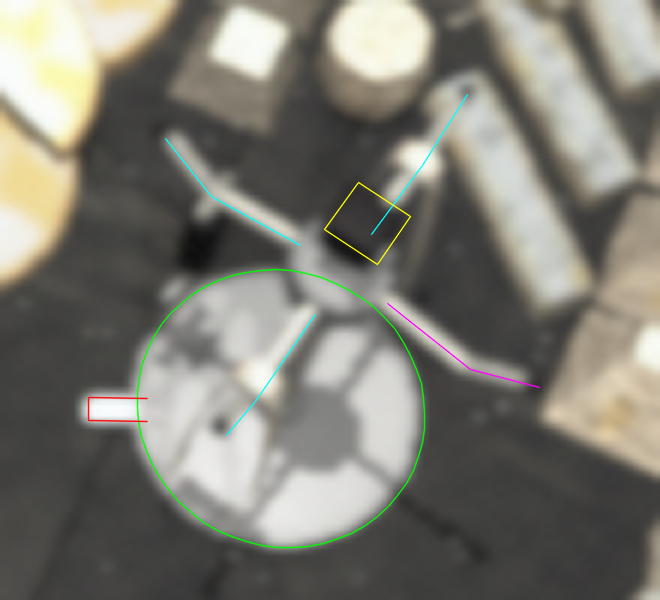

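View pics/os0.png

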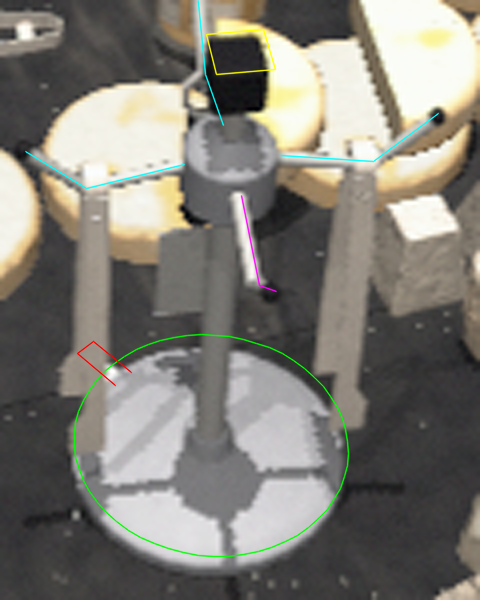

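View pics/ot1.png

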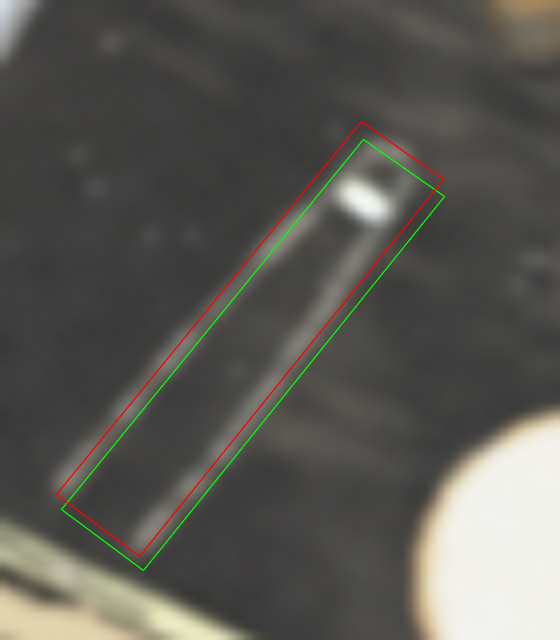

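View pics/os1.png

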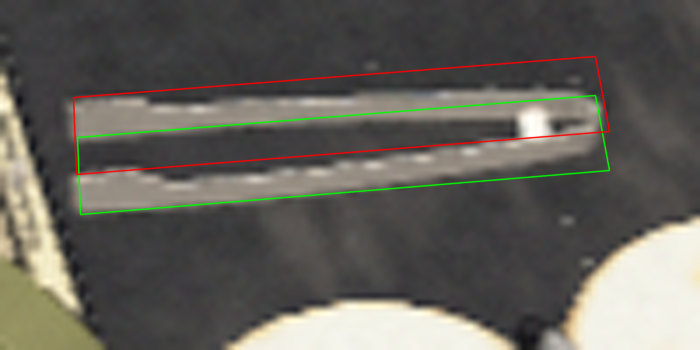

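```bash
cat > fit2.py <<'E'
from ov import *
S,T=pickle.load(open("d0.pkl","rb"))
t=lambda u,v:np.array((360+(u+.5)/6-.5,230+(v+.5)/6-.5)); c=lambda u,v:np.array((310+(u+.5)/4-.5,260+(v+.5)/4-.5))
# k: 0 empty,1 +90(ccw),2,3 ; (k, 'tip'/'elb', top, side)
obs=[(0,'t',t(523,377),c(270,293)),(0,'e',t(474,362),c(256,283)),(3,'t',t(222,424),c(23,151)),
(2,'t',t(174,137),None),(1,'t',t(465,92),c(437,115)),(2,'e',t(213,192),None)]
kn=(t(366,223),c(237,70))
def model(p,k,w):
    b=p[2]+k*np.pi/2; r,z=(.1105,.2825) if w=='t' else (.078,.25)
    return [p[0]+r*np.cos(b),p[1]+r*np.sin(b),z]
def res(p):
    R=[]
    for k,w,a,b in obs:
        X=model(p,k,w); R+=list(proj(T,X)[0]-a-p[3:5])
        if b is not None: R+=list(proj(S,X)[0]-b-p[5:7])
    return np.r_[R,p[3:]/1.0]
r=least_squares(res,[.618,-.301,-1.75,0,0,0,0]); print(r.x.round(4),np.degrees(r.x[2])); print(r.fun.round(1))
p=r.x
# foot disc fit in top using same offset: tongue
for uv in [t(115,409)]:
    X=atz(T,uv+p[3:5],.01); d=X[:2]-p[:2]; print(X,np.hypot(*d),np.degrees(np.arctan2(d[1],d[0])))
# disc centre and tongue in same picture
m=cv2.inRange(cv2.cvtColor(T['img'],cv2.COLOR_BGR2GRAY)[230:330,360:470],110,255)
E
python3 fit2.py
```

```text
[ 0.6184 -0.2997 -1.7655 -0.1286  0.5775  0.381  -0.4479] -101.15403209952288
[ 2.1  1.2  0.4 -0.5 -1.   0.5 -0.1  0.5  0.1  0.6  0.1 -0.4 -1.5 -1.
  0.5 -0.3  0.  -0.  -0.3 -0.5 -0.1  0.6  0.4 -0.4]
[ 0.57642508 -0.21678386  0.01      ] 0.09292277073565267 116.84463369819356
```

```bash
cat > rel.py <<'E'
from h import *
def rel(targets, p0=None):
    """targets: list of (x,y,z,yawdeg or None)"""
    from bench import ctrl
    s=ctrl.get_state(); R=Rn.from_rotvec(s['tool_rot']).as_matrix(); p=np.array(s['position']) if p0 is None else np.array(p0)
    yaw0=np.degrees(np.arctan2(R[1,0],R[0,0]))
    print("t",round(s['time'],2),"p",p.round(4),"yaw",yaw0.round(1),"zax",R[:,2].round(3),"F",np.round(s['ft_force'],1),"w",round(s['grip_width'],3),"q",np.round(s['joint_positions'],2))
    for x,y,z,a in targets:
        d=R.T@(np.array([x,y,z])-p)/.3
        sp=0 if a is None else ((yaw0-a+180)%360-180)/180
        print("  ->",d.round(4),"spin",round(sp,4))
E
python3 -c "
from rel import *
rel([(.29,-.582,.42,None),(.6184,-.2997,.42,78.8),(.6184,-.2997,.318,78.8)],[.29,-.582,.237])"
```

```text
t 0.2 p [ 0.29  -0.582  0.237] yaw -63.5 zax [-0.001  0.001 -1.   ] F [ 0.6 -0.7  0.3] w 0.998 q [ 1.12  0.32 -0.07  1.45  0.02  1.37 -0.06]
  -> [-7.0e-04  1.0e-04 -6.1e-01] spin 0
  -> [-0.3553 -1.3992 -0.6097] spin -0.7908
  -> [-0.355  -1.3993 -0.2697] spin -0.7908
```

>>> {"fn": "drive_tool", "kwargs": {
  "rows": [
    [[0,0,-0.61,0,0],[0,0,-0.61,0,0],[0,0,-0.61,0,0],[-0.18,-0.7,-0.61,-0.4,0],[-0.18,-0.7,-0.61,-0.4,0],[-0.18,-0.7,-0.61,-0.4,0],[-0.18,-0.7,-0.61,-0.4,0],[-0.18,-0.7,-0.61,-0.4,0],[-0.18,-0.7,-0.61,-0.4,0],[-0.18,-0.7,-0.61,-0.4,0],[-0.18,-0.7,-0.61,-0.4,0]]
  ]
}}

```text
time: 1.58
position: [0.4535, -0.44, 0.4193]
tool_rot: [-3.133, -0.229, 0.0]
ft_force: [0.1, 0.1, 0.1]
grip_width: 1.001
```

```bash
python3 -c "
from rel import *
rel([(.6184,-.2997,.42,78.8),(.6184,-.2997,.318,78.8)])"
```

```text
t 1.57 p [ 0.4535 -0.44    0.4193] yaw 8.4 zax [-0.  0. -1.] F [0.1 0.1 0.1] w 1.001 q [ 0.96  0.28 -0.32  1.15  0.09  1.72  0.82]
  -> [ 0.612  -0.3827 -0.0023] spin -0.3913
  -> [ 0.6121 -0.3826  0.3377] spin -0.3913
```

>>> {"fn": "drive_tool", "kwargs": {
  "rows": [
    [[0.612,-0.383,0,-0.391,0],[0.612,-0.383,0,-0.391,0],[0.612,-0.383,0,-0.391,0],[0.612,-0.383,0,-0.391,0],[0.612,-0.383,0,-0.391,0],[0.612,-0.383,0,-0.391,0],[0.612,-0.383,0,-0.391,0],[0.612,-0.383,0,-0.391,0],[0.612,-0.383,0,-0.391,0]]
  ]
}}

```text
time: 2.7
position: [0.6182, -0.2994, 0.4194]
tool_rot: [-2.43, -1.991, 0.0]
ft_force: [-0.3, 0.2, -1.4]
grip_width: 1.003
```

```bash
python3 -c "
from rel import *
rel([(.6184,-.2997,.42,78.8),(.6184,-.2997,.318,78.8)])
S=load('side');T=load('top');crop(S,280,180,180,200,3,'pics/s3.png');crop(T,340,180,150,150,4,'pics/t3.png')"
```

```text
t 2.7 p [ 0.6182 -0.2994  0.4194] yaw 78.7 zax [-0. -0. -1.] F [-0.3  0.2 -1.4] w 1.003 q [ 0.75  0.45 -0.57  0.97  0.24  1.78  1.65]
  -> [-0.0007  0.0009 -0.0018] spin -0.0007
  -> [-0.0007  0.0009  0.3382] spin -0.0007
```

View pics/s3.png

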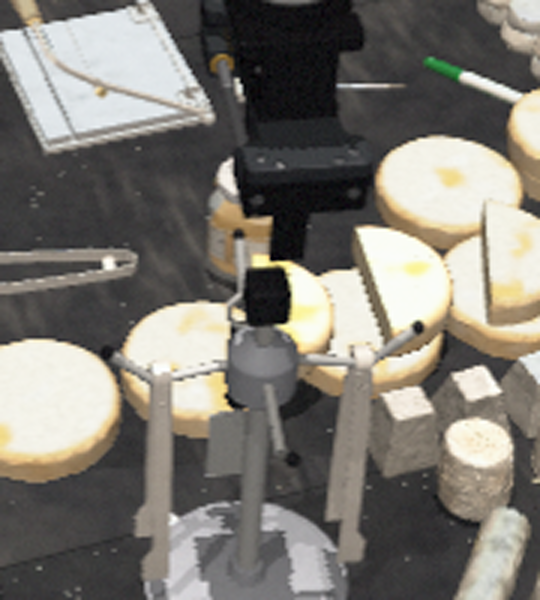

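View pics/t3.png

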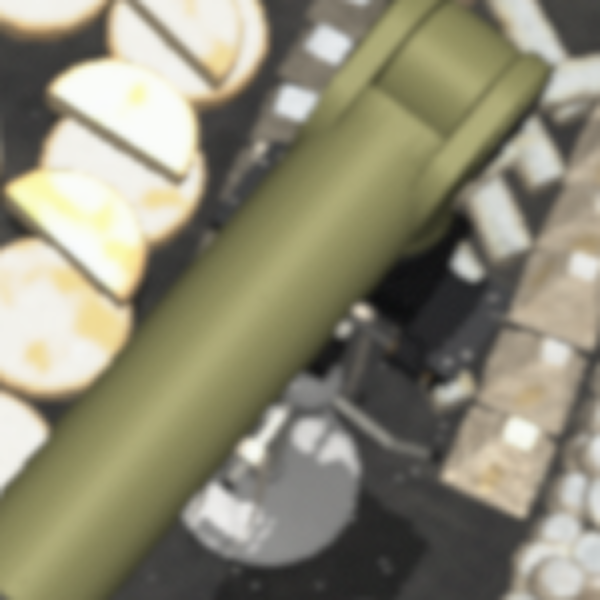

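>>> {"fn": "drive_tool", "kwargs": {
  "rows": [
    [[0,0,0.16,0,0],[0,0,0.338,0,0],[0,0,0.338,0,0],[0,0,0.338,0,150],[0,0,0.338,0,255],[0,0,0.338,0,255],[0,0,0.338,0,255],[0,0,0.338,0,255],[0,0,0.338,0,255],[0,0,0.338,0,255]]
  ],
  "grip_force": 25
}}

```text
time: 4.05
position: [0.6181, -0.2998, 0.3181]
tool_rot: [2.427, 1.994, -0.001]
ft_force: [0.5, -0.1, -0.4]
grip_width: 0.348
```

```bash
python3 -c "
from rel import *
rel([(.6184,-.2997,.318,-63.5)])
S=load('side');crop(S,280,180,180,200,3,'pics/s4.png')"
```

```text
t 4.05 p [ 0.6181 -0.2998  0.3181] yaw 78.8 zax [-0.    -0.001 -1.   ] F [ 0.5 -0.1 -0.4] w 0.348 q [ 0.8   0.44 -0.57  1.19  0.23  1.57  1.65]
  -> [0.0004 0.0008 0.0004] spin 0.7906
```

View pics/s4.png

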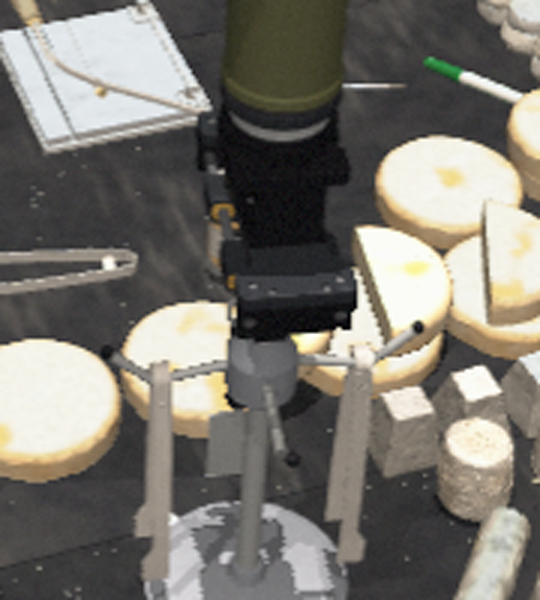

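>>> {"fn": "drive_tool", "kwargs": {
  "rows": [
    [[0,0,0,0.01,255],[0,0,0,0.03,255],[0,0,0,0.06,255],[0,0,0,0.09,255],[0,0,0,0.12,255],[0,0,0,0.15,255],[0,0,0,0.18,255],[0,0,0,0.21,255],[0,0,0,0.24,255],[0,0,0,0.27,255],[0,0,0,0.3,255],[0,0,0,0.33,255],[0,0,0,0.36,255],[0,0,0,0.38,255],[0,0,0,0.39,255]]
  ]
}}

```text
time: 5.98
position: [0.6187, -0.2992, 0.3181]
tool_rot: [3.133, 0.235, 0.001]
ft_force: [2.3, -0.8, -0.5]
grip_width: 0.344
```

>>> {"fn": "drive_tool", "kwargs": {
  "rows": [
    [[0,0,0,0.01,255],[0,0,0,0.03,255],[0,0,0,0.06,255],[0,0,0,0.09,255],[0,0,0,0.12,255],[0,0,0,0.15,255],[0,0,0,0.18,255],[0,0,0,0.21,255],[0,0,0,0.24,255],[0,0,0,0.27,255],[0,0,0,0.3,255],[0,0,0,0.33,255],[0,0,0,0.36,255],[0,0,0,0.38,255],[0,0,0,0.395,255],[0,0,0,0.4,255],[0,0,0,0.4,255]]
  ]
}}

```text
time: 8.1
position: [0.6194, -0.2996, 0.3181]
tool_rot: [-2.672, 1.65, -0.004]
ft_force: [6.1, -2.6, -2.8]
grip_width: 0.344
```

```bash
python3 -c "
from rel import *
rel([(.6184,-.2997,.318,-63.5)])
S=load('side');crop(S,280,180,180,200,3,'pics/s5.png');T=load('top');crop(T,340,180,150,150,4,'pics/t5.png')"
```

```text
t 8.1 p [ 0.6194 -0.2996  0.3181] yaw -63.4 zax [ 0.003 -0.001 -1.   ] F [ 6.1 -2.6 -2.8] w 0.344 q [ 0.55  0.39 -0.2   1.21  0.08  1.55 -0.74]
  -> [-0.0013  0.0032  0.0003] spin 0.0005
```

View pics/s5.png

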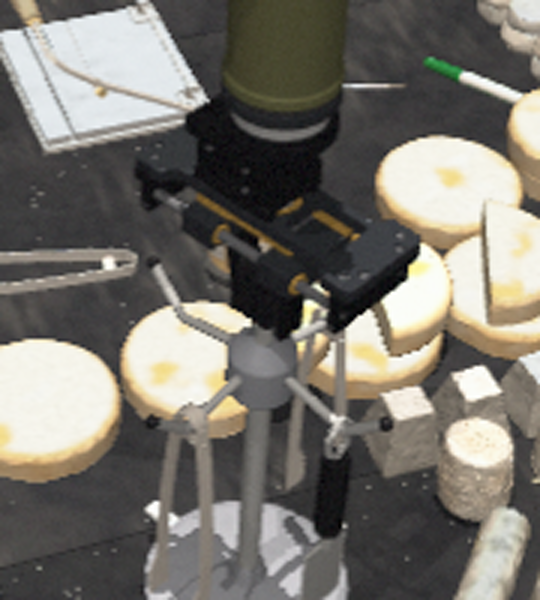

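View pics/t5.png

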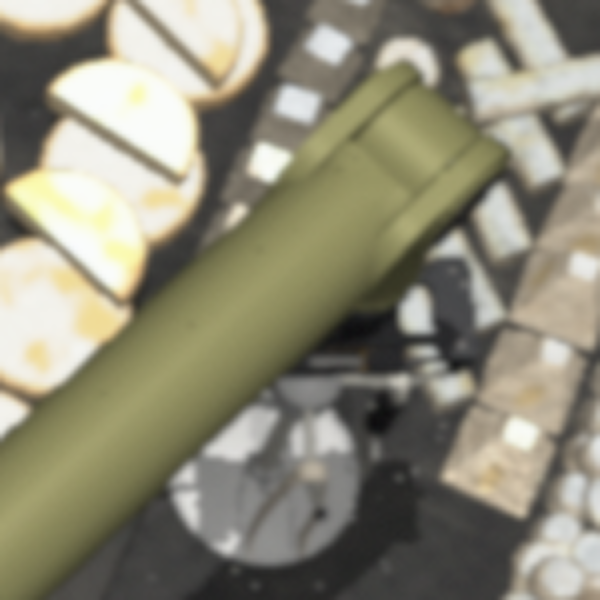

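Run:
```python
from ov import *
S=load('side')
C=np.array([.6184,-.2997])
for uv,z in [((280+153/3,180+260/3),.2825),((280+190/3,180+322/3),.25),((280+162/3,180+513/3),.01)]:
    X=atz(S,np.array(uv)+[.38,-.45],z)[:2]-C; print(X,np.hypot(*X),np.degrees(np.arctan2(X[1],X[0])))
L=pts(*C,np.radians(116.5),np.pi)
draw(S,L,310,240,110,150,4,'pics/os6.png')
```

```text
[-0.04777911  0.09996417] 0.1107956643337594 115.54604311271325
[-0.03171087  0.06125748] 0.06897867444637629 117.36903375593303
[-0.04233293  0.08221949] 0.09247768300813886 117.2428987592744
```

View pics/os6.png

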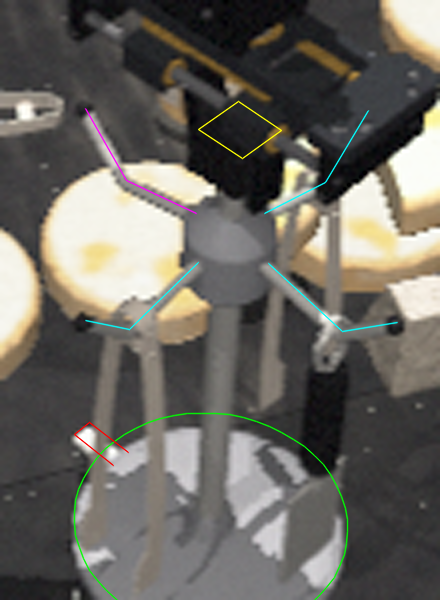

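>>> {"fn": "drive_tool", "kwargs": {
  "rows": [
    [[0,0,0,0,150],[0,0,0,0,0],[0,0,0,0,0],[0,0,0,0,0],[0,0,-0.2,0,0],[0,0,-0.4,0,0],[0,0,-0.4,0,0]]
  ]
}}

```text
time: 9.12
position: [0.6193, -0.2996, 0.4451]
tool_rot: [-2.672, 1.649, -0.017]
ft_force: [-0.5, 0.5, -0.1]
grip_width: 0.965
```

Run:
```python
from rel import *
import pickle
S,T=pickle.load(open("d0.pkl","rb"))
rel([(.55,-.1,.43,8),(.48,.117,.25,79.5)])
# tongs in top: zoom 8 pic origin 260,225 ; side zoom 7 origin 240,250
t=lambda u,v:np.array((260+(u+.5)/8-.5,225+(v+.5)/8-.5))+[-.13,.58]
s=lambda u,v:np.array((240+(u+.5)/7-.5,250+(v+.5)/7-.5))+[.38,-.45]
for nm,a,b in [("openL",(65,485),(72,115)),("openR",(147,537),(77,192)),("bend",(393,145),(603,118))]:
    print(nm,atz(T,t(*a),.018),atz(S,s(*b),.011))
# rail
print("rail inner top edge pts @0:",atz(T,t(0,520),0),atz(T,t(240,635),0),"side",atz(S,s(0,70),0),atz(S,s(75,300),0))
```

```text
t 9.12 p [ 0.6193 -0.2996  0.4451] yaw -63.4 zax [ 0.01  -0.004 -1.   ] F [-0.5  0.5 -0.1] w 0.965 q [ 0.53  0.41 -0.2   0.92  0.08  1.8  -0.74]
  -> [-0.6986 -0.0913  0.0451] spin -0.3965
  -> [-1.4547 -0.2027  0.6397] spin -0.7937
openL [0.44871322 0.14692787 0.018     ] [0.4450657  0.15133925 0.011     ]
openR [0.44339083 0.1041837  0.018     ] [0.43685409 0.10581184 0.011     ]
bend [0.65153723 0.08926239 0.018     ] [0.65315163 0.08264994 0.011     ]
rail inner top edge pts @0: [0.42650986 0.16918376 0.        ] [0.42594843 0.05157779 0.        ] side [0.42408666 0.19992049 0.        ] [0.42408999 0.05696192 0.        ]
```

>>> {"fn": "drive_tool", "kwargs": {
  "rows": [
    [[-0.7,-0.09,0,-0.4,0],[-0.7,-0.09,0,-0.4,0],[-0.7,-0.09,0,-0.4,0],[-0.7,-0.09,0,-0.4,0],[-0.7,-0.09,0,-0.4,0],[-0.7,-0.09,0,-0.4,0],[-0.7,-0.09,0,-0.4,0],[-0.7,-0.09,0,-0.4,0]]
  ]
}}

```text
time: 10.12
position: [0.5479, -0.0995, 0.4376]
tool_rot: [-3.133, -0.234, 0.001]
ft_force: [-0.7, 0.2, 0.3]
grip_width: 1.0
```

Run:
```python
from rel import *
rel([(.4793,.1202,.20,79.1)])
```

```text
t 10.12 p [ 0.5479 -0.0995  0.4376] yaw 8.6 zax [-0.001  0.    -1.   ] F [-0.7  0.2  0.3] w 1.0 q [ 0.49  0.13 -0.4   1.3   0.05  1.73  0.24]
  -> [-0.1166 -0.7581  0.7923] spin -0.3919
```

>>> {"fn": "drive_tool", "kwargs": {
  "rows": [
    [[-0.117,-0.758,0.5,-0.392,0],[-0.117,-0.758,0.5,-0.392,0],[-0.117,-0.758,0.5,-0.392,0],[-0.117,-0.758,0.5,-0.392,0],[-0.117,-0.758,0.5,-0.392,0],[-0.117,-0.758,0.792,-0.392,0],[-0.117,-0.758,0.792,-0.392,0],[-0.117,-0.758,0.792,-0.392,0],[-0.117,-0.758,0.792,-0.392,0]]
  ]
}}

```text
time: 11.25
position: [0.4802, 0.1202, 0.2018]
tool_rot: [2.423, 1.998, 0.003]
ft_force: [-0.8, -0.1, 0.3]
grip_width: 0.998
```

Run:
```python
from rel import *
from ov import *
rel([(.4793,.1202,.05,79.1),(.4793,.1202,.017,79.1)])
S=load('side');T=load('top')
L=pts(.6184,-.2997,np.radians(116.8),np.pi)
draw(T,L,360,230,110,100,6,"pics/ot7.png"); draw(S,L,310,250,120,150,4,"pics/os7.png")
crop(S,220,180,150,110,5,'pics/s7.png');crop(T,240,180,110,110,5,'pics/t7.png')
```

```text
t 11.25 p [0.4802 0.1202 0.2018] yaw 79.0 zax [ 0.002  0.    -1.   ] F [-0.8 -0.1  0.3] w 0.998 q [ 0.31  0.04 -0.62  1.86  0.02  1.25  1.06]
  -> [-0.0009 -0.0037  0.5061] spin -0.0004
  -> [-0.001  -0.0039  0.6161] spin -0.0004
```

View pics/ot7.png

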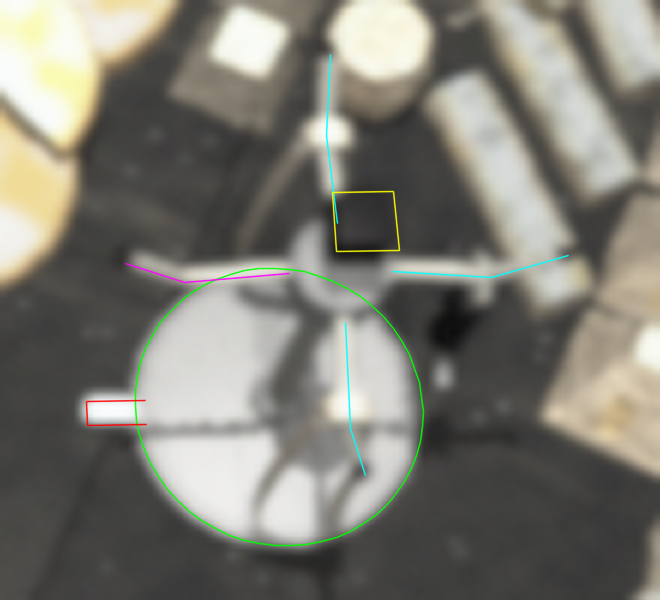

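View pics/os7.png

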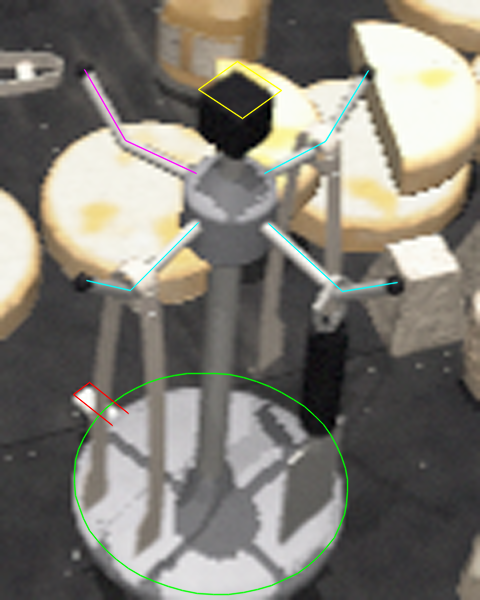

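View pics/s7.png

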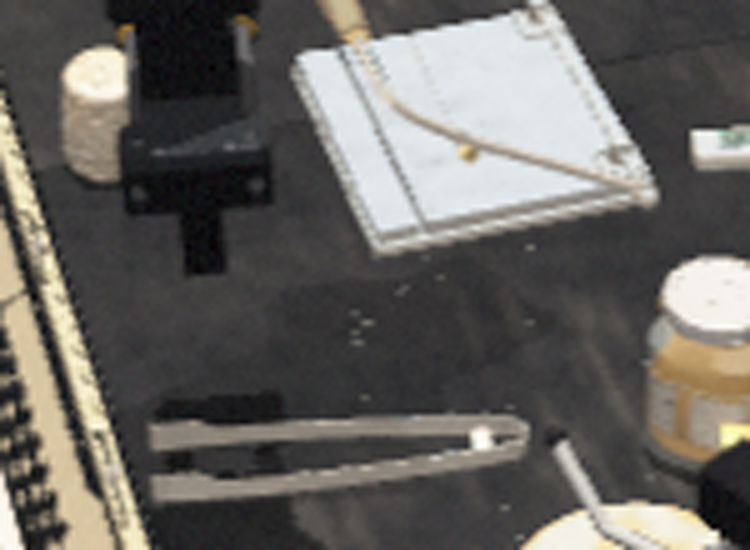

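View pics/t7.png

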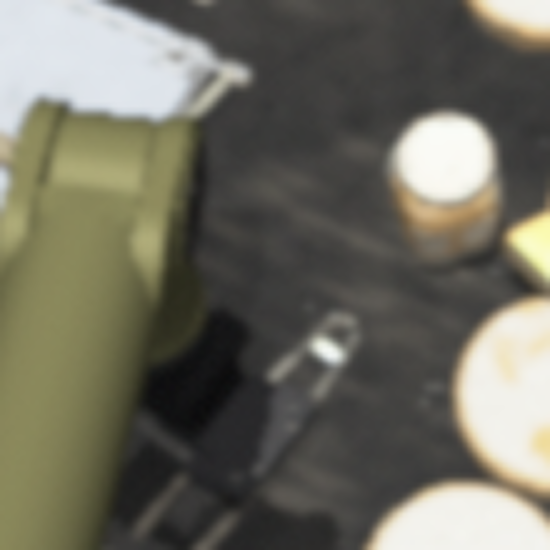

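>>> {"fn": "drive_tool", "kwargs": {
  "rows": [
    [[0,-0.003,0.2,0,0],[0,-0.003,0.4,0,0],[0,-0.003,0.52,0,0],[0,-0.003,0.58,0,0],[0,-0.003,0.613,0,0],[0,-0.003,0.613,0,0],[0,-0.003,0.613,0,150],[0,-0.003,0.613,0,255],[0,-0.003,0.613,0,255],[0,-0.003,0.613,0,255],[0,-0.003,0.613,0,255],[0,-0.003,0.613,0,255]]
  ],
  "grip_force": 40
}}

```text
time: 12.85
position: [0.4785, 0.1201, 0.0167]
tool_rot: [2.421, 2.002, -0.0]
ft_force: [-0.5, 0.1, 0.8]
grip_width: 0.522
```

Run:
```python
from rel import *
rel([])
S=load('side');crop(S,220,180,150,110,5,'pics/s8.png')
```

```text
t 12.85 p [0.4785 0.1201 0.0167] yaw 79.2 zax [-0. -0. -1.] F [-0.5  0.1  0.8] w 0.522 q [ 0.25  0.28 -0.6   2.04  0.2   0.88  0.92]
```

View pics/s8.png

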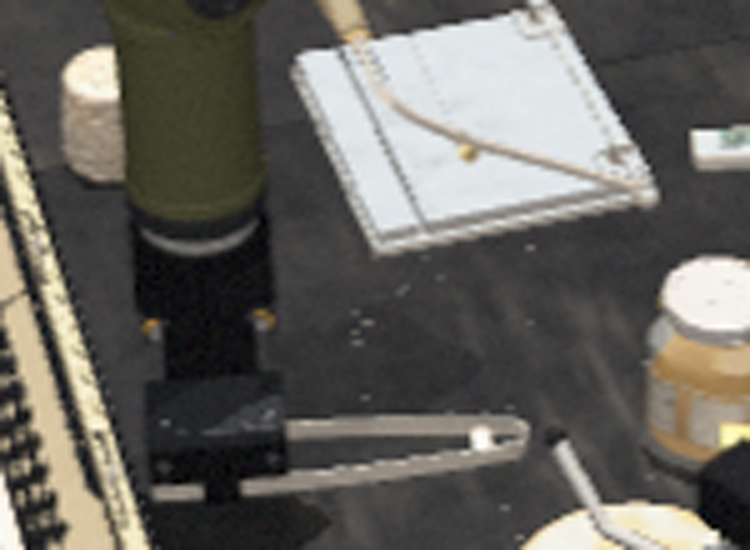

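>>> {"fn": "drive_tool", "kwargs": {
  "rows": [
    [[0,0,-0.1,0,255],[0,0,-0.25,0,255],[0,0,-0.4,0,255],[0,0,-0.58,0,255],[0,0,-0.76,0,255],[0,0,-0.9,0,255],[0,0,-0.98,0,255],[0,0,-0.98,0,255],[0,0,-0.98,0,255]]
  ]
}}

```text
time: 14.02
position: [0.4777, 0.1199, 0.309]
tool_rot: [-2.42, -2.002, 0.003]
ft_force: [-0.2, -0.1, -1.2]
grip_width: 0.518
```

Run:
```python
from rel import *
rel([(.49,.0,.36,26.8),(.4993,-.0641,.34,26.8),(.5084,-.0819,.335,26.8)])
S=load('side');crop(S,220,80,150,110,5,'pics/s9.png')
T=load('top');crop(T,240,180,120,120,5,'pics/t9.png')
```

```text
t 14.03 p [0.4777 0.1199 0.309 ] yaw 79.2 zax [-0.002 -0.    -1.   ] F [-0.2 -0.1 -1.2] w 0.518 q [ 0.34 -0.02 -0.63  1.69 -0.01  1.47  1.1 ]
  -> [-0.3852  0.1147 -0.17  ] spin 0.2911
  -> [-0.5893  0.1853 -0.1033] spin 0.2911
  -> [-0.6419  0.2262 -0.0867] spin 0.2911
```

View pics/s9.png

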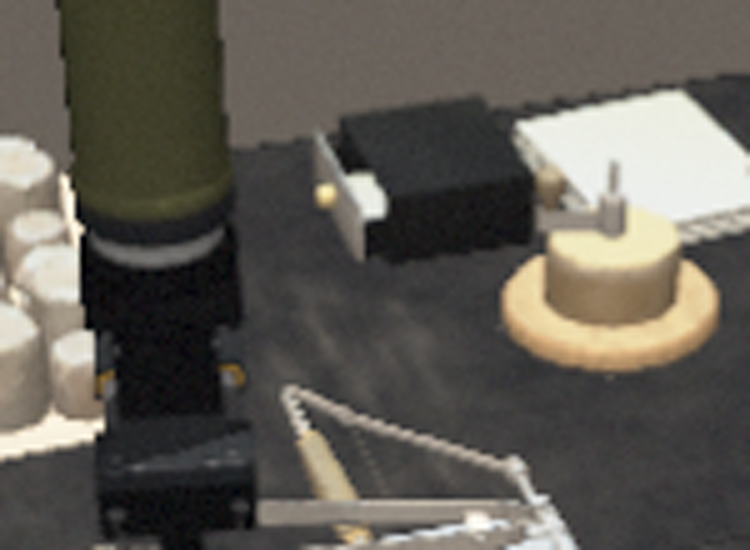

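View pics/t9.png

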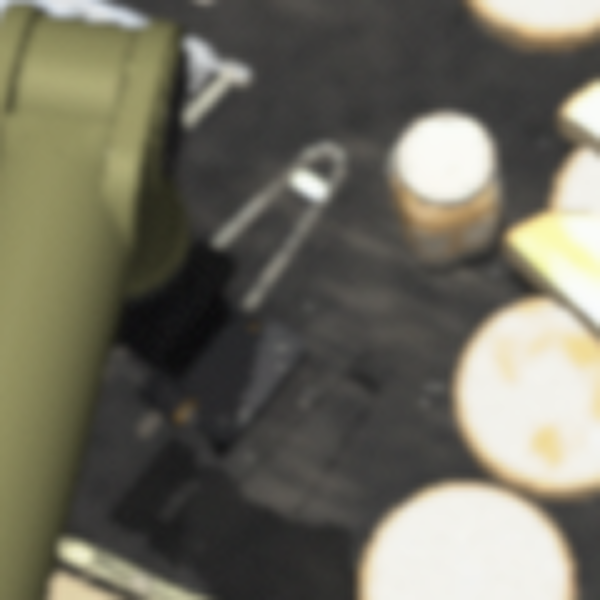

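>>> {"fn": "drive_tool", "kwargs": {
  "rows": [
    [[-0.1,0.02,-0.12,0.03,255],[-0.25,0.06,-0.12,0.08,255],[-0.4,0.09,-0.11,0.14,255],[-0.49,0.11,-0.103,0.2,255],[-0.495,0.112,-0.103,0.25,255],[-0.495,0.112,-0.103,0.291,255],[-0.495,0.112,-0.103,0.291,255],[-0.495,0.112,-0.103,0.291,255],[-0.495,0.112,-0.103,0.291,255]]
  ]
}}

```text
time: 15.25
position: [0.4836, -0.0318, 0.3413]
tool_rot: [-3.055, -0.731, 0.001]
ft_force: [0.1, -1.1, -1.2]
grip_width: 0.524
```

Run:
```python
from rel import *
from ov import *
rel([(.5084,-.0819,.335,26.8),(.5084,-.0819,.276,26.8)])
S=load('side');T=load('top');pickle.dump((S,T),open('d10.pkl','wb'))
crop(S,240,150,150,120,5,'pics/s10.png')
crop(T,300,180,150,150,4,'pics/t10.png')
```

```text
t 15.25 p [ 0.4836 -0.0318  0.3413] yaw 26.9 zax [-0. -0. -1.] F [ 0.1 -1.1 -1.2] w 0.524 q [ 0.51 -0.05 -0.48  1.66 -0.02  1.53  0.51]
  -> [-0.0017  0.1863  0.0209] spin 0.0006
  -> [-0.0017  0.1863  0.2176] spin 0.0006
```

View pics/s10.png

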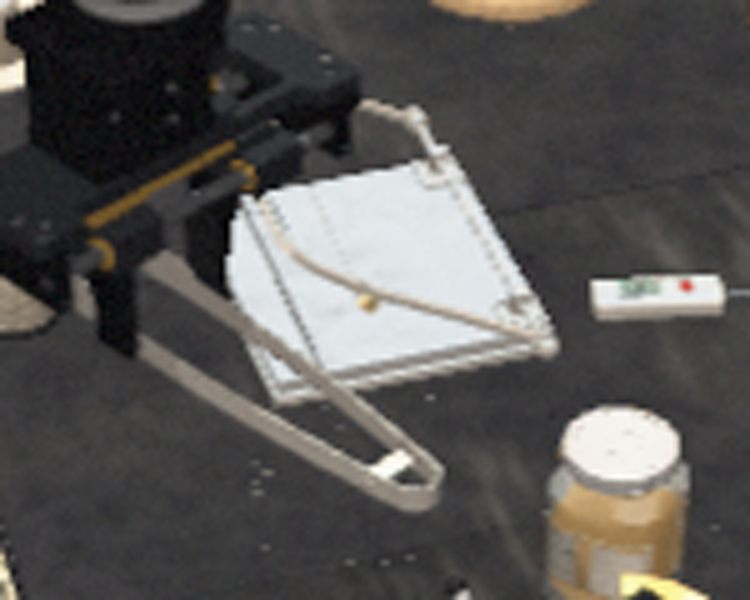

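View pics/t10.png

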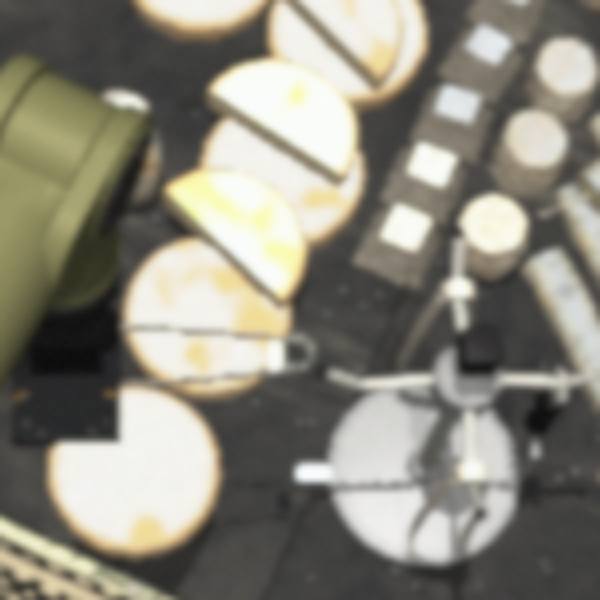

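Run:
```python
from rel import *
import pickle
S,T=pickle.load(open('d10.pkl','rb'))
oT=np.array([-.13,.58]);oS=np.array([.38,-.45])
C=np.array([.6184,-.2997]);f=np.radians(116.8);u=np.array([np.cos(f),np.sin(f)]);n=np.array([-u[1],u[0]])
def sh(nm,X): d=X[:2]-C; print(nm,X.round(4),"r",(d@u).round(4),"lat",(d@n).round(4))
for o1,o2 in [(oT,oS),(0*oT,0*oS)]:
    X,r=tri(S,np.array((240+434/5,150+492/5))-.4+o2,T,np.array((300+315/4,180+352/4))-.4+o1); sh("bend end",X); print(r)
    X,r=tri(S,np.array((331.7,267.5))+o2,T,np.array((300+333/4,180+374/4))-.4+o1); sh("tip",X); print(r)
    sh("tipT",atz(T,np.array((300+333/4,180+374/4))-.4+o1,.2825)); sh("bendT",atz(T,np.array((300+315/4,180+352/4))-.4+o1,.335))
    sh("bendS",atz(S,np.array((240+434/5,150+492/5))-.4+o2,.335))
sh("tcp",np.array([.4836,-.0318,.34]))
```

```text
bend end [ 0.5627 -0.1914  0.3326] r 0.1218 lat 0.0009
[ 0.17662792 -0.08313654 -0.11169096  0.23755906]
tip [ 0.5694 -0.2076  0.2873] r 0.1043 lat 0.0022
[-0.03168824  0.01489724  0.02008827 -0.0431064 ]
tipT [ 0.5709 -0.2074  0.2825] r 0.1038 lat 0.0008
bendT [ 0.5627 -0.1915  0.335 ] r 0.1217 lat 0.001
bendS [ 0.5614 -0.1942  0.335 ] r 0.1199 lat 0.0033
bend end [ 0.563  -0.1909  0.3314] r 0.1221 lat 0.0004
[ 0.60057541 -0.28267709 -0.37967369  0.80766785]
tip [ 0.5697 -0.2072  0.286 ] r 0.1045 lat 0.0018
[ 0.3895407  -0.18312653 -0.24687593  0.52984645]
tipT [ 0.5728 -0.207   0.2825] r 0.1033 lat -0.0011
bendT [ 0.5645 -0.1912  0.335 ] r 0.1212 lat -0.0008
bendS [ 0.5601 -0.1953  0.335 ] r 0.1194 lat 0.0049
tcp [ 0.4836 -0.0318  0.34  ] r 0.2999 lat -0.0005
```

>>> {"fn": "drive_tool", "kwargs": {
  "rows": [
    [[0,0.03,0,0,255],[0,0.09,0,0,255],[0,0.15,0,0,255],[0,0.187,0,0,255],[0,0.187,0,0,255],[0,0.187,0.05,0,255],[0,0.187,0.1,0,255],[0,0.187,0.14,0,255],[0,0.187,0.18,0,255],[0,0.187,0.2,0,255],[0,0.187,0.215,0,255],[0,0.187,0.215,0,255]]
  ]
}}

```text
time: 16.85
position: [0.509, -0.0821, 0.277]
tool_rot: [3.056, 0.729, -0.0]
ft_force: [-0.3, -0.7, -1.3]
grip_width: 0.52
```

Run:
```python
from rel import *
rel([])
S=load('side');T=load('top')
crop(S,270,190,150,120,5,'pics/s11.png')
crop(T,330,200,130,130,5,'pics/t11.png')
```

```text
t 16.85 p [ 0.509  -0.0821  0.277 ] yaw 26.8 zax [-0. -0. -1.] F [-0.3 -0.7 -1.3] w 0.52 q [ 0.54  0.04 -0.44  1.7   0.02  1.4   0.57]
```

View pics/s11.png

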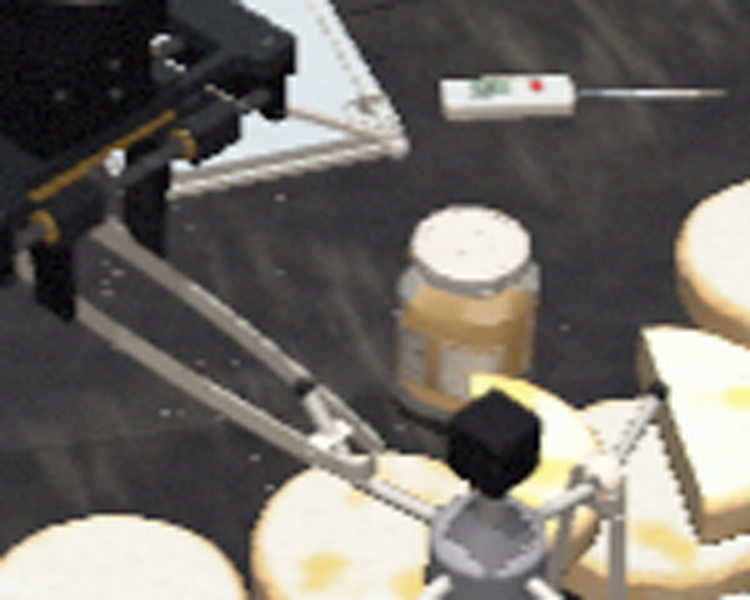

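View pics/t11.png

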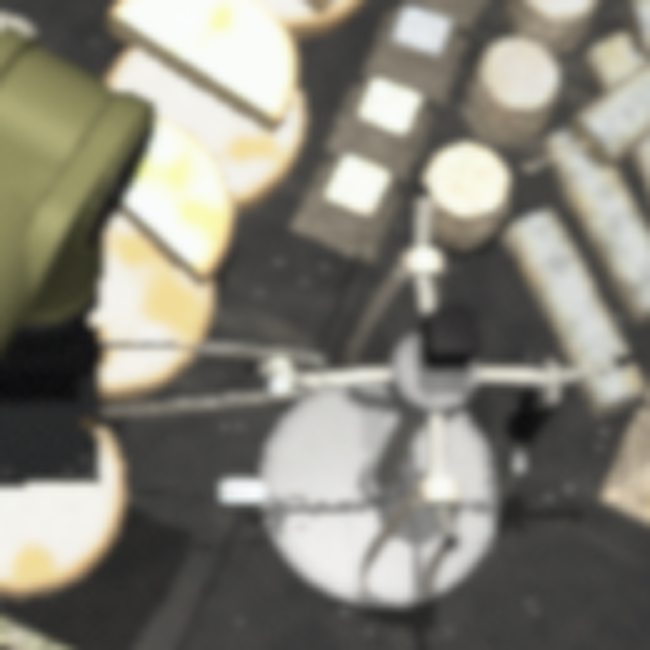

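>>> {"fn": "drive_tool", "kwargs": {
  "rows": [
    [[0,0,0,0,255],[0,0,0,0,255],[0,0,0,0,255],[0,0.005,0.02,0,255],[0,0.01,0.04,0,255],[0,0.012,0.07,0,255],[0,0.012,0.07,0,255],[0,0.012,0.07,0,255]]
  ],
  "grip_force": 4
}}

```text
time: 17.95
position: [0.5105, -0.0853, 0.2559]
tool_rot: [-3.056, -0.728, 0.0]
ft_force: [-0.2, 0.1, -1.1]
grip_width: 0.522
```

Run:
```python
from rel import *
rel([])
S=load('side');T=load('top')
crop(S,270,190,150,120,5,'pics/s12.png')
```

```text
t 17.95 p [ 0.5105 -0.0853  0.2559] yaw 26.8 zax [-0.  0. -1.] F [-0.2  0.1 -1.1] w 0.522 q [ 0.54  0.05 -0.44  1.73  0.02  1.36  0.57]
```

View pics/s12.png

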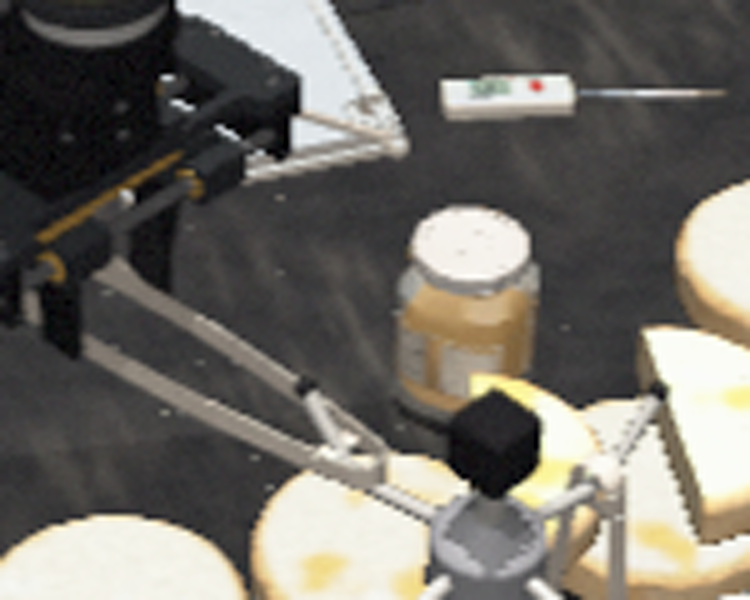

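>>> {"fn": "drive_tool", "kwargs": {
  "rows": [
    [[0,0.002,0.03,0,255],[0,0.004,0.06,0,255],[0,0.008,0.095,0,255],[0,0.015,0.125,0,255],[0,0.024,0.157,0,255],[0,0.034,0.187,0,255],[0,0.034,0.187,0,255]]
  ]
}}

```text
time: 18.92
position: [0.5148, -0.0947, 0.199]
tool_rot: [-3.055, -0.728, 0.002]
ft_force: [0.1, -0.3, -1.7]
grip_width: 0.527
```

Run:
```python
from rel import *
rel([])
S=load('side');T=load('top')
crop(S,270,190,150,120,5,'pics/s13.png')
crop(T,330,200,130,130,5,'pics/t13.png')
```

```text
t 18.93 p [ 0.5148 -0.0947  0.199 ] yaw 26.8 zax [-0.002  0.    -1.   ] F [ 0.1 -0.3 -1.7] w 0.527 q [ 0.55  0.1  -0.44  1.8   0.04  1.25  0.56]
```

View pics/s13.png

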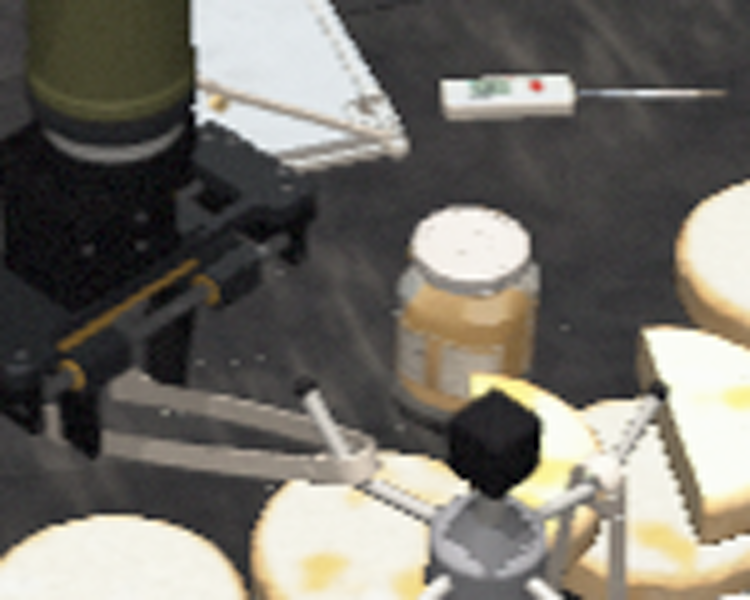

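View pics/t13.png

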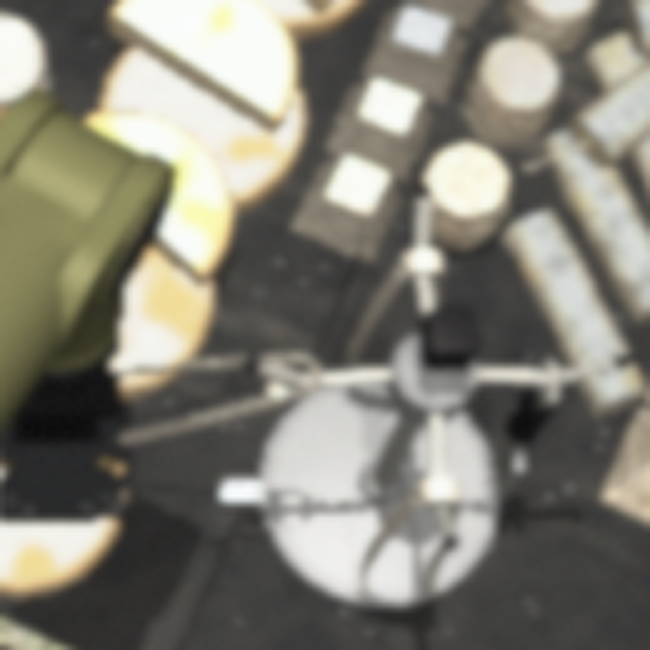

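Run:
```python
from rel import *
import pickle
S,T=pickle.load(open('d0.pkl','rb'))
C=np.array([.6184,-.2997]);f=np.radians(116.8);u=np.array([np.cos(f),np.sin(f)]);n=np.array([-u[1],u[0]])
for uv in [(351,258),(333,297),(371,268),(345,278),(341,279)]:
  for z in (.03,.06):
    X=atz(T,uv,z); d=X[:2]-C; print(uv,X.round(3),"r",(d@u).round(3),"lat",(d@n).round(3))
```

```text
(351, 258) [ 0.662 -0.072  0.03 ] r 0.184 lat -0.142
(351, 258) [ 0.652 -0.075  0.06 ] r 0.185 lat -0.131
(333, 297) [ 0.507 -0.076  0.03 ] r 0.25 lat -0.002
(333, 297) [ 0.5   -0.079  0.06 ] r 0.251 lat 0.007
(371, 268) [ 0.659 -0.15   0.03 ] r 0.116 lat -0.104
(371, 268) [ 0.649 -0.152  0.06 ] r 0.118 lat -0.093
(345, 278) [ 0.587 -0.084  0.03 ] r 0.207 lat -0.069
(345, 278) [ 0.578 -0.087  0.06 ] r 0.208 lat -0.059
(341, 279) [ 0.577 -0.073  0.03 ] r 0.221 lat -0.066
(341, 279) [ 0.568 -0.076  0.06 ] r 0.222 lat -0.056
```

>>> {"fn": "drive_tool", "kwargs": {
  "rows": [
    [[0,0.012,0.03,0,255],[0,0.025,0.058,0,255],[0,0.04,0.086,0,255],[0,0.054,0.108,0,255],[0,0.068,0.128,0,255],[0,0.082,0.147,0,255],[0,0.095,0.163,0,255],[0,0.108,0.179,0,255],[0,0.12,0.193,0,255],[0,0.12,0.193,0,255],[0,0.12,0.193,0,255]]
  ]
}}

```text
time: 20.4
position: [0.5312, -0.1263, 0.142]
tool_rot: [-3.056, -0.729, 0.001]
ft_force: [1.1, -2.0, 1.9]
grip_width: 0.527
```

Run:
```python
from rel import *
rel([])
S=load('side');T=load('top')
crop(S,270,190,150,120,5,'pics/s14.png')
crop(T,330,200,130,130,5,'pics/t14.png')
```

```text
t 20.4 p [ 0.5312 -0.1263  0.142 ] yaw 26.8 zax [-0.001  0.    -1.   ] F [ 1.1 -2.   1.9] w 0.527 q [ 0.56  0.19 -0.42  1.82  0.09  1.15  0.58]
```

View pics/s14.png

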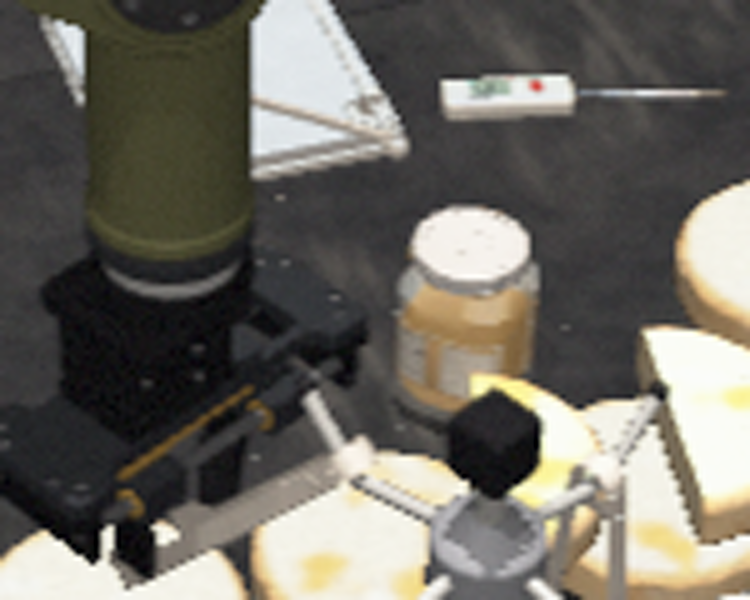

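View pics/t14.png

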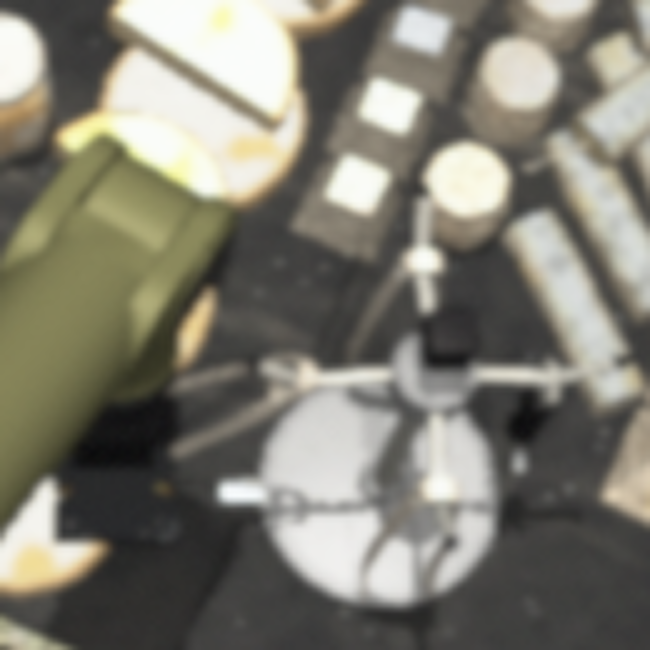

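>>> {"fn": "drive_tool", "kwargs": {
  "rows": [
    [[0,0.006,-0.006,0,255],[0,0.006,-0.006,0,255],[0,0.006,-0.006,0,130],[0,0.006,-0.006,0,124],[0,0.006,-0.006,0,121],[0,0.006,-0.006,0,119],[0,0.006,-0.006,0,117],[0,0.006,-0.006,0,115],[0,0.006,-0.006,0,113],[0,0.006,-0.006,0,110],[0,0.006,-0.006,0,105],[0,0.006,-0.006,0,90],[0,0.006,-0.006,0,50],[0,0.006,-0.006,0,0],[0,0.006,-0.006,0,0],[0,0.006,-0.006,0,0],[0,0.006,-0.006,0,0]]
  ],
  "grip_force": 3
}}

```text
time: 22.62
position: [0.5322, -0.1281, 0.1438]
tool_rot: [3.056, 0.729, -0.0]
ft_force: [-0.5, 0.9, -1.3]
grip_width: 0.989
```

Run:
```python
from rel import *
rel([])
S=load('side');T=load('top')
crop(S,270,190,150,160,4,'pics/s15.png')
crop(T,330,200,130,130,5,'pics/t15.png')
```

```text
t 22.62 p [ 0.5322 -0.1281  0.1438] yaw 26.8 zax [-0. -0. -1.] F [-0.5  0.9 -1.3] w 0.989 q [ 0.56  0.2  -0.42  1.81  0.09  1.15  0.59]
```

View pics/s15.png

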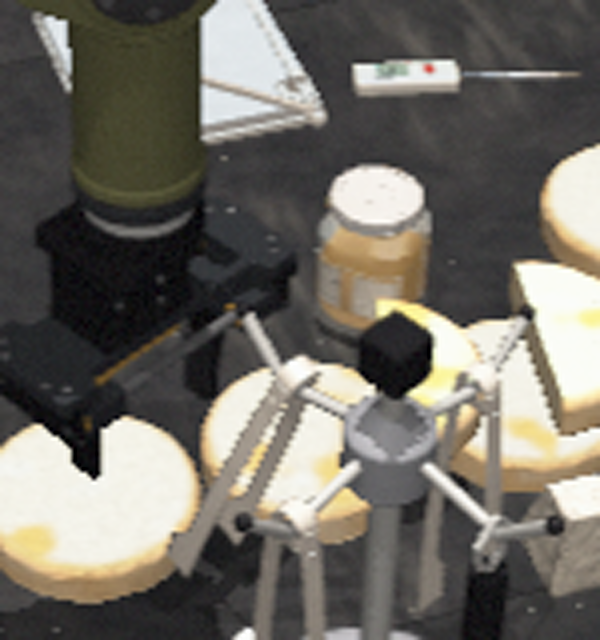

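View pics/t15.png

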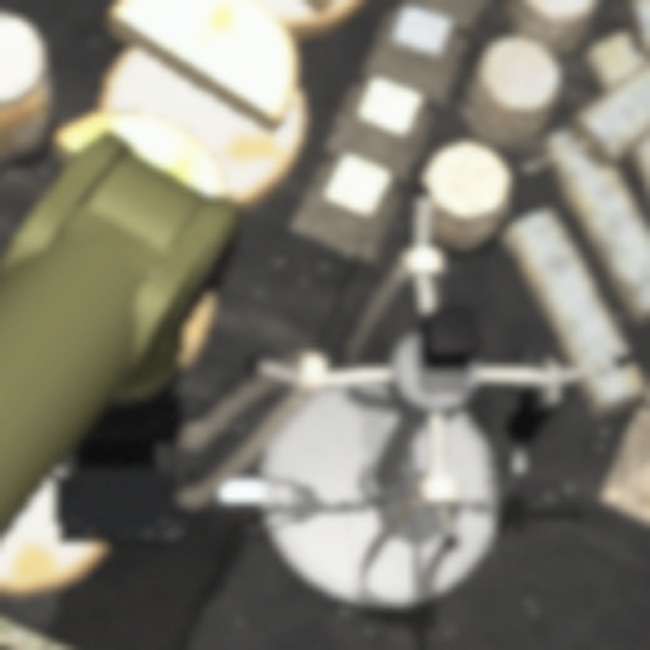

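>>> {"fn": "drive_tool", "kwargs": {
  "rows": [
    [[0,-0.1,0,0,0],[0,-0.22,0,0,0],[0,-0.33,0,0,0],[0,-0.33,-0.1,0,0],[0,-0.33,-0.3,0,0],[0,-0.33,-0.5,0,0],[0,-0.33,-0.65,0,0],[0,-0.33,-0.65,0,0]]
  ]
}}

```text
time: 23.72
position: [0.4894, -0.0396, 0.343]
tool_rot: [3.053, 0.728, 0.011]
ft_force: [0.9, 0.7, 0.1]
grip_width: 1.001
```

Run:
```python
from rel import *
rel([])
S=load('side');T=load('top')
crop(S,270,190,150,200,4,'pics/s16.png')
a=cv2.imread('pics/s16.png')[:600]; cv2.imwrite('pics/s16.png',a[200:])
crop(T,330,200,130,130,4,'pics/t16.png')
crop(load('side'),270,240,150,150,4,'pics/s16b.png')
```

```text
t 23.73 p [ 0.4894 -0.0396  0.343 ] yaw 26.8 zax [ 0.008 -0.002 -1.   ] F [0.9 0.7 0.1] w 1.001 q [ 0.51 -0.04 -0.47  1.65 -0.02  1.53  0.52]
```

View pics/s16b.png

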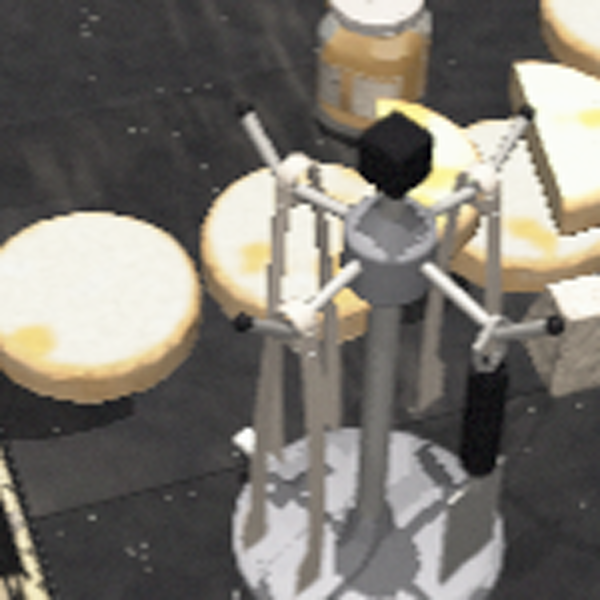

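View pics/t16.png

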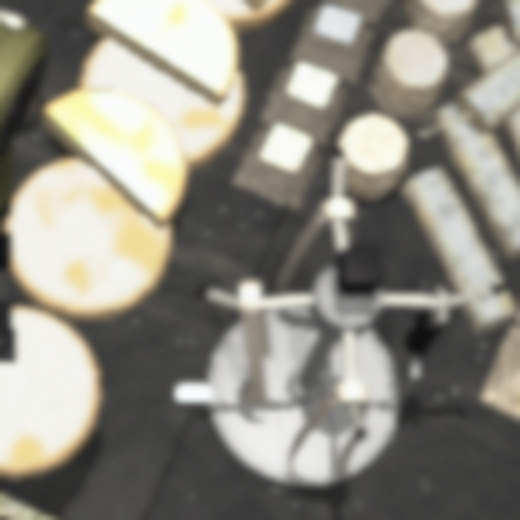

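>>> {"fn": "drive_tool", "kwargs": {
  "rows": [
    [[0,-0.1,0,0,0],[0,-0.1,0,0,0],[0,-0.1,0,0,0],[0,-0.1,0,0,0],[0,-0.1,0,0,0],[0,-0.1,0,0,0],[0,-0.1,0,0,0],[0,-0.1,0,0,0],[0,-0.1,0,0,0],[0,-0.1,0,0,0],[0,-0.1,0,0,0],[0,-0.1,0,0,0],[0,-0.1,0,0,0],[0,-0.1,0,0,0],[0,-0.1,0,0,0],[0,-0.1,0,0,0],[0,-0.1,0,0,0],[0,-0.1,0,0,0],[0,-0.1,0,0,0],[0,-0.1,0,0,0]]
  ]
}}

```text
time: 26.38
position: [0.474, -0.013, 0.3388]
tool_rot: [3.056, 0.729, -0.0]
ft_force: [-0.6, -0.1, 0.4]
grip_width: 0.999
```

>>> {"fn": "drive_tool", "kwargs": {
  "rows": [
    [[0,0,0,0,0],[0,0,0,0,0],[0,0,0,0,0],[0,0,0,0,0],[0,0,0,0,0],[0,0,0,0,0],[0,0,0,0,0],[0,0,0,0,0],[0,0,0,0,0],[0,0,0,0,0],[0,0,0,0,0],[0,0,0,0,0],[0,0,0,0,0],[0,0,0,0,0],[0,0,0,0,0],[0,0,0,0,0],[0,0,0,0,0],[0,0,0,0,0],[0,0,0,0,0],[0,0,0,0,0]]
  ]
}}

```text
time: 28.88
position: [0.474, -0.013, 0.3388]
tool_rot: [3.056, 0.729, -0.0]
ft_force: [-0.2, -0.5, 0.5]
grip_width: 0.997
```

Run:
```python
from rel import *
from ov import *
rel([])
S=load('side');T=load('top')
L=pts(.6184,-.2997,np.radians(116.8),np.pi)
draw(T,L,360,230,110,100,6,"pics/ot17.png"); draw(S,L,310,250,120,150,4,"pics/os17.png")
ims=[load('side')['img'][240:390,310:430].astype(int) for _ in range(8)]
print([np.abs(i-ims[0]).max() for i in ims],[np.abs(i-ims[0]).mean().round(2) for i in ims])
cv2.imwrite('pics/side17.png',S['img'])
```

```text
t 28.88 p [ 0.474  -0.013   0.3388] yaw 26.8 zax [-0. -0. -1.] F [-0.2 -0.5  0.5] w 0.997 q [ 0.5  -0.08 -0.49  1.68 -0.04  1.53  0.48]
[np.int64(0), np.int64(22), np.int64(18), np.int64(16), np.int64(19), np.int64(16), np.int64(17), np.int64(17)] [np.float64(0.0), np.float64(1.56), np.float64(1.55), np.float64(1.55), np.float64(1.56), np.float64(1.55), np.float64(1.55), np.float64(1.56)]
```

View pics/ot17.png

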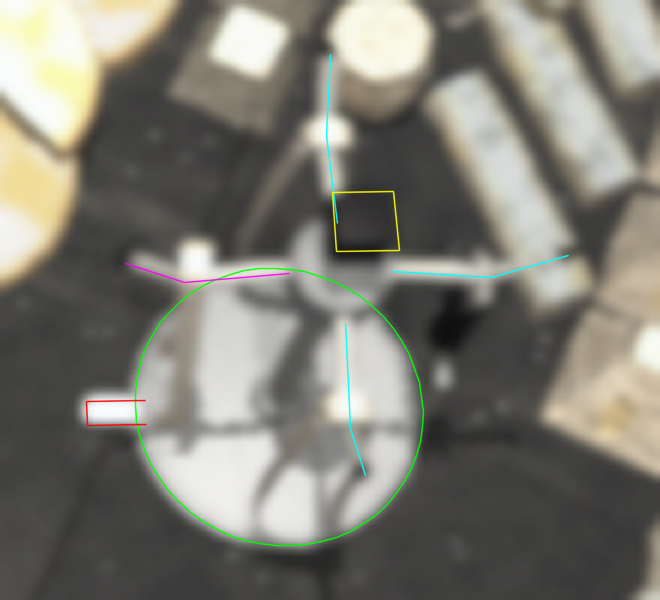

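View pics/os17.png

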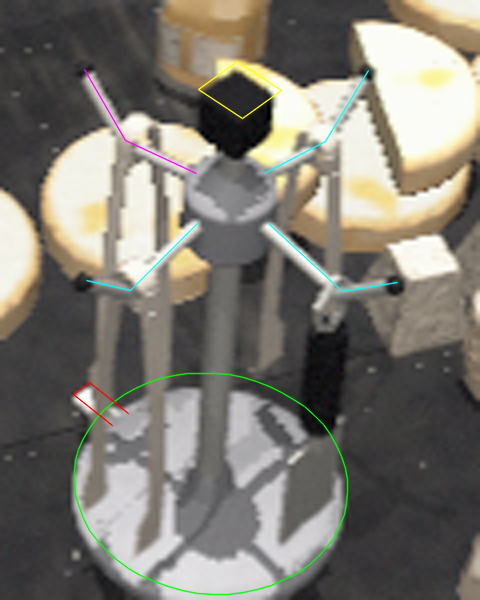

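View pics/side17.png

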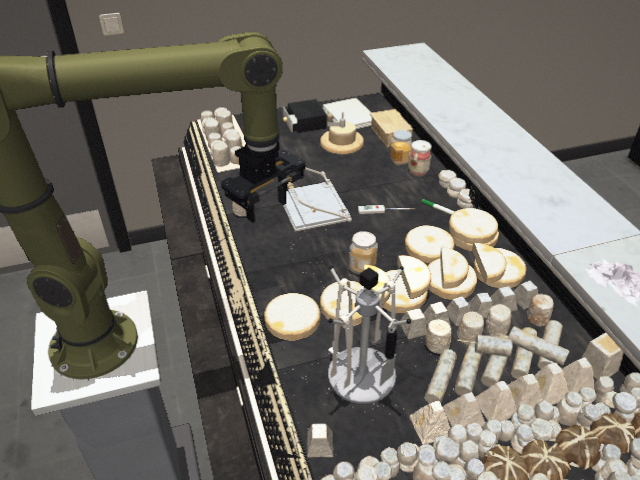

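```bash
python3 -c "
from bench import ctrl
print(ctrl.close_job())"
```

```text
the job is handed in; nothing more can be done
None
```

I turned the crown about 142° clockwise by its knob, so the empty peg now points to the front over the tongue. I then hung the loose tongs by their bend on that peg and handed the job in at about 29 s of the 72 s allowed.

- **Hanging:** I lowered the bend over the peg tip, let the tongs pivot in a light grip to about 45°, then released them. After release they swung down freely, with one part of that swing not seen by the cameras.
- **Tongs at rest:** In the last pictures they hang still at the peg's elbow. Eight side images in a row differed only by noise.
- **Peg direction:** By my measurement, taken before the tongs were hung, the peg is within about 1–2° of the tongue. The final pictures show it unmoved since then.
- **Robot and bystanders:** The gripper is open and clear of everything. The cheeses and honey jar stand where they were, and the highest wrist force I read was about 7 N.
- **Disagreement:** With the peg, tongue and foot outlines drawn from my fit onto the final pictures, the peg sits about 4 mm off in the top view and matches in the side view. The side view shows the foot disc a few millimetres off. The peg's direction agrees in both views.

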